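Pin the vial slide and hold the cap feeder's cover open

ROBOT

A 6-joint arm with a two-finger parallel gripper is mounted at the origin on the work surface. World frame = base frame: x ahead of the robot, y to its left, z up, the work surface at z = 0. Lengths are in mm, angles in degrees, forces in N, time in s.
With the tool pointing down it reaches from about 350 to 1000 mm from the base axis. Payload 7.1 kg.
Tool frame: the origin (TCP) lies at the very end of the fingers, on their centre line; the grasp point (between the pads) lies manip.grasp_offset behind it (manip.grasp_offset is the distance from the TCP to the grasp point, in mm); x points along the fingers, y is the direction in which the jaws open and shut, and the axes are right-handed (so a half turn about x gives the same grasp; the last joint's range is limited). The gripper opens to 85 mm and grips with 20 to 120 N. Pads are 22 mm wide; open, the fingers measure 114 mm over their backs; the gripper's body (76 mm by 85 mm) begins 54 mm behind the grasp point. The pads swing forward as they close: fully open they stand 13 mm farther back than shut.
Start: joints at [71.963, 24.242, 93.386, -0, 62.372, -1.089], TCP at [182.159, 597.849, 231.319] pointing down, gripper open.
Joint ranges: [-172.04, 172.04], [-51.8, 120.97], [4.93, 147.93], [-75.15, 255.16], [6.16, 154.13], [-145.62, 145.62]. Speed limits (degrees/s): [136.94, 136.94, 172.46, 180, 180, 180].

INTERFACE

Orientations are given as [roll, pitch, yaw] about the fixed x, y, z axes, in that order (R = Rz(yaw) Ry(pitch) Rx(roll)).
In Python, from bench import telemetry, read_camera, manip gives the robot as it stands.
- The arm moves only by the shell command python3 -m creep 'ROWS' [FORCE]. ROWS is JSON, a list of rows, each an object of numbers: "tx", "ty", "tz": the shift along the tool's x, y, z in mm; "wx", "wy", "wz": the turn, a rotation vector about the tool's x, y, z in degrees; "grip": the finger opening in mm, from 0 to 85.4. In form: [{"tx": .., "ty": .., "tz": .., "wx": .., "wy": .., "wz": .., "grip": ..}, ...]. A call has 1 to 12 rows; each row is the pose to reach, as a shift and turn from the pose commanded when the call began, along the tool's axes at that moment; what a row does not reach only later rows make up. A row lasts 1/10 s, in which the tool goes at most 50 mm and 8.59 degrees, less where a joint would pass 70% of its speed; a pose out of reach is approached as far as the arm can. A call with a gripper value outside its range is refused whole. The fingers move at their own pace and stop on an object; FORCE is the grip in N (left out, the last holds). Time passes only in rows, so rows that repeat a pose let the fingers close. It gives the time, the measured TCP pose, the force and the opening at its end, in the units of the state.
- telemetry.observe(): the state, without advancing time (a new reading comes with each control period).
- read_camera(name): name is "scene" or "top" or "wrist"; returns a dict with "frame" (400x640x3 uint8, red, green, blue), "fovy" (degrees; the focal length in pixels is half the picture's height over the tangent of half this angle, whatever the lens; pixels are square), "cx", "cy" (the principal point, pixels), "distortion" ([k1, k2, p1, p2, k3] as OpenCV has them; the pictures are not rectified), "R" (3x3) and "t" (3): a world point X has camera coordinates R X + t; the wrist camera has in their place "hand_eye" (4x4, takes a point from camera to tool coordinates, whose origin is the TCP and whose axes are the tool frame's). Camera axes: x right, y down, z forward; pixel columns grow to the right and rows downward; lengths in mm; the calibration is good to about 2 mm. A picture is of the moment at which its call begins: read the wrist's pose just before it. There is no depth.
- manip.finish_job(): hands the job in, once; it reports no verdict.
The state is a dict: "time_s": time; "qpos": joint angles; "dq": joint speeds; "effort": joint torques, N m; "eef_pos": TCP position; "tool_rot": TCP orientation; "force": force on the tool from outside, world axes, zero at the start; "moment": the same for the moment, N m; "grip_width": opening from 0.0 (shut) to 1.0 (fully open).
Only numpy, scipy, OpenCV 4.12 (cv2) and the standard library are available. Lean on these libraries where they do the work, as an engineer would, in place of code of your own. Each camera call takes 0.05 s, during which the arm holds its last target.

TASK

Make the crimping press safe to clear: take the steel locking pin out of its stand, drop it fully home through the eyelet at the front of the press's vial slide and let go of it. Then tug the feeder cover up by its bar, before touching the release plunger, to feel whether its hidden catch has caught; if it will not lift, push the plunger in to release it. Raise the cover by its bar to well past 45 degrees and finish while holding it there, still gripping the bar, leaving the cap tray and the glass vials alone throughout.

Things in the scene. Friction and masses are not known exactly. Their poses are not given: they have to be found in the camera images.
- pin: Loose upright steel locking pin, 70 g. Origin: centre of its collar's underside, z up. Below: shaft 10 mm in diameter, 41 mm long, last 7 mm tapered. Above: collar 22 mm in diameter, 4 mm thick, then a 14 x 14 mm square grip from 4 to 44 mm above the origin, flats along the pin's x and y. Starts in the stand, collar on the stand's top.
- pin_stand: Fixed black plastic block 60 x 60 x 50 mm high with a 14 mm hole through its middle that holds the pin. Origin: centre of its underside. It stands left or right of the press; the cap tray is on the other side.
- press: Fixed hand press with cap feeder on a base plate (250 x 385 mm, top 20 mm high). Origin on the bench; x points away from the robot's side, y left, z up. Left (y 70 to 130 mm): column and head 270 mm high from 15 mm in front of the origin backwards, raised lever behind. Right: feeder box 150 x 130 mm about y -90 mm, top 95 mm; catch housing at x -60 to 0, y -220 to -155 mm, top 93 mm.
- lug_hole (a point): Centre of the upper mouth of the eyelet: a vertical 13 mm through hole in a steel lug 50 x 50 x 18 mm whose top is 50 mm above the bench, overhanging the front of the base plate. Nothing under it but the bench. Its lug is 140 mm in front of the press's origin and 100 mm to the left. The pin is home when its collar rests on the lug.
- cover_bar (a point): Middle of the pull bar (cover_c4) on the feeder cover: round, 10 mm in diameter, 80 mm long between two posts, parallel to the hinge (press y), centre 35 mm above the cover's upper face, 136 mm above the bench when shut, 25 mm behind the cover's front edge. Moves with the cover. Pinch it from above; it may turn between the fingers.
- cover_hinge (a point): Middle of the cover's hinge line (along press y) at the back top edge of the feeder box, 95 mm above the bench. Shut, the bar lies 125 mm in front of it and 41 mm above it.
- cover (a joint): Angle of the feeder cover (aluminium plate 150 x 130 x 6 mm, about 250 g), rad: 0 shut, grows as its front rises, stop at 1.25. Its weight always pulls it shut. A hidden catch may or may not have caught it; both look alike. Caught, it lifts only about 0.024 rad (3 mm at the bar) and stops dead; free, it lifts with 1 to 2 N.
- plunger (a joint): Travel of the release plunger, m: 0 out (always at the start), 0.009 fully in. It moves straight down against 3 to 4 N and stays where it is pushed. Fully in, the catch is released for good; it is best pushed with the cover down, not pulled.
- plunger_top (a point): Centre of the plunger's flat round top, 22 mm in diameter, on the catch housing beside the cover; 111 mm above the bench when out, moves down with the plunger. The cover's side ear (top 101 mm high) ends 24 mm to its left.
- cap_tray: Loose black plastic tray 70 x 100 x 18 mm with six grey caps lying in it; bystander. Origin: centre of its underside.
- vial_a: Loose clear glass serum vial, 24 mm in diameter, 56 mm tall, upright; bystander. Origin: centre of its underside.
- vial_b: A second such vial.
- vial_c: A third such vial.

How it is judged:
By the outcome, as a careful person would: the job done as asked, in the order asked, and still so for the second after the job is handed in, while the arm keeps its last pose, push and grip.
It also fails if it takes over 72 s, if anything falls off the work surface, if the arm or the gripper's body presses on something with over 40 N, if the wrist force passes 120 N, or if a joint passes its speed limit or range.

## Working session

There is one attempt and no reset: what is moved stays moved. The work goes in short steps, Python scripts to look and compute and a shell command to move; the robot and the scene stay as the last step left them, time stands still between calls to the robot, and variables do not carry over. Pictures are saved under pics/ and viewed, and the job is handed in when it is done.

```bash
ls; mkdir -p pics; python3 - <<'E'
from bench import telemetry, read_camera, manip
import cv2
print(telemetry.observe()); print(manip.grasp_offset)
for n in ["scene","top","wrist"]:
    c=read_camera(n); cv2.imwrite(f"pics/{n}0.png",c["frame"][:,:,::-1])
    print(n,{k:v for k,v in c.items() if k!="frame"})
E
```

```text
pics
{'time_s': 0.0, 'qpos': array([ 7.19652880e+01,  2.42846994e+01,  9.34339528e+01, -9.71479278e-04,
        6.23742508e+01, -1.08935123e+00]), 'dq': array([-0.0680602 ,  0.02926496,  0.02204278,  0.01100479, -0.05175473,
        0.00257358]), 'effort': array([ 3.50801120e-04, -5.57393432e+01, -2.81730616e+01, -3.78397874e-05,
        7.46503909e-03, -3.12613535e-07]), 'eef_pos': array([181.96948984, 597.31509867, 230.52550788]), 'tool_rot': array([ -90.55898478,   89.90709295, -107.50389444]), 'force': array([ 0.62408911, -0.21300243, -0.28653783]), 'moment': array([0.01293989, 0.01062149, 0.05524148]), 'grip_width': 0.9989220959140641}
18.700000000000003
scene {'fovy': 53.21010515099204, 'cx': 311.1920235893972, 'cy': 197.40306044718398, 'distortion': array([0.0326286, 0.       , 0.       , 0.       , 0.       ]), 'R': array([[-0.06043933,  0.9979664 , -0.02025199],
       [ 0.7146566 ,  0.02909904, -0.69886994],
       [-0.69685941, -0.05671244, -0.714962  ]]), 't': array([  49.12622482, -350.76921781, 1469.50929917])}
top {'fovy': 47.013040819898976, 'cx': 315.42173385232115, 'cy': 202.63317964908518, 'distortion': array([0.00352882, 0.        , 0.        , 0.        , 0.        ]), 'R': array([[-0.01167218, -0.99990739,  0.00699867],
       [-0.99454461,  0.01088345, -0.10374284],
       [ 0.10365706, -0.0081714 , -0.99457953]]), 't': array([ -26.37202181,  571.59435571, 1315.74852725])}
wrist {'fovy': 66.17904221690654, 'cx': 326.93711729675874, 'cy': 200.3759330435757, 'distortion': array([-0.03446618,  0.        ,  0.        ,  0.        ,  0.        ]), 'hand_eye': array([[-6.57302239e-04, -3.04921320e-01,  9.52377318e-01,
        -1.42143856e+02],
       [ 9.99999784e-01, -1.78517608e-04,  6.33014101e-04,
        -3.51219206e-01],
       [-2.30033748e-05,  9.52377529e-01,  3.04921371e-01,
        -7.75048289e+01],
       [ 0.00000000e+00,  0.00000000e+00,  0.00000000e+00,
         1.00000000e+00]])}
```

View pics/scene0.png

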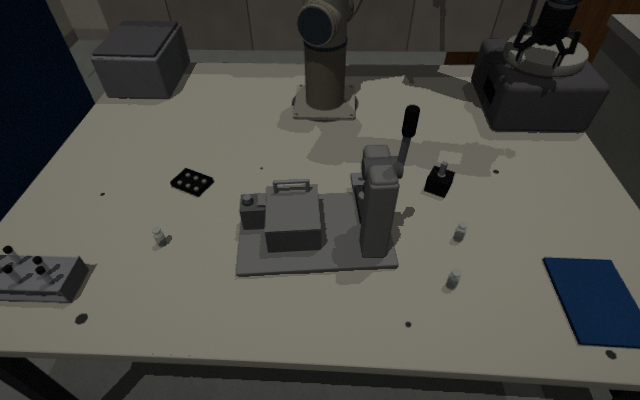

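View pics/top0.png

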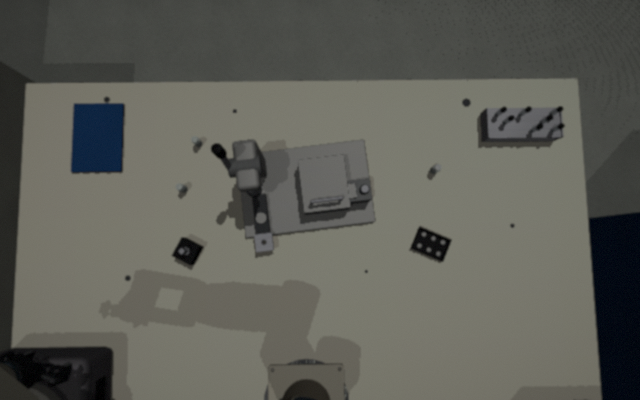

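View pics/wrist0.png

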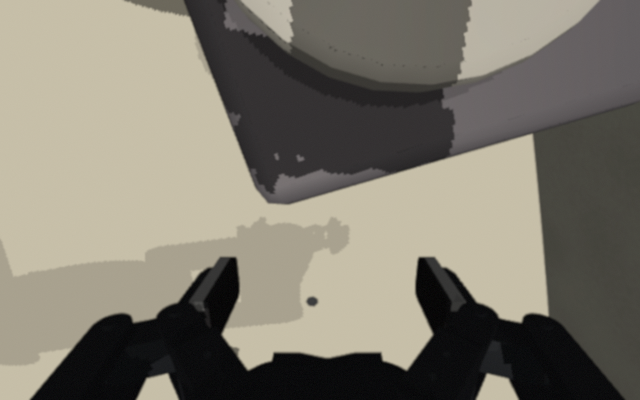

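The top view (x up, y left) shows the stand with the pin near (187,250), the lug near (263,242), the bar near (325,202), the plunger at (364,189), the vials at (182,189), (196,143) and (435,169), and the tray at (431,244). Next I'll enlarge it.

```bash
cat > h.py <<'E'
import numpy as np, cv2
from bench import telemetry, read_camera, manip
from scipy.spatial.transform import Rotation as Rot
def pose():
    s=telemetry.observe(); return Rot.from_euler('xyz',s['tool_rot'],degrees=True).as_matrix(), np.array(s['eef_pos']), s
def cam(n):
    R,p,s=pose(); c=read_camera(n); f=200/np.tan(np.radians(c['fovy'])/2)
    c['K']=np.array([[f,0,c['cx']],[0,f,c['cy']],[0,0,1]])
    if 'hand_eye' in c:
        H=c['hand_eye']; Rc=R@H[:3,:3]; o=R@H[:3,3]+p; c['R']=Rc.T; c['t']=-Rc.T@o
    c['img']=c['frame'][:,:,::-1].copy(); return c
def ray(c,px):
    u=cv2.undistortPoints(np.array([[px]],float),c['K'],c['distortion'])[0,0]
    d=c['R'].T@np.array([u[0],u[1],1]); return -c['R'].T@c['t'], d/np.linalg.norm(d)
def onz(c,px,z):
    o,d=ray(c,px); return o+d*(z-o[2])/d[2]
def proj(c,X):
    r,_=cv2.Rodrigues(c['R']); return cv2.projectPoints(np.array(X,float).reshape(-1,1,3),r,c['t'],c['K'],c['distortion'])[0][:,0]
def tri(cs,ps):
    A=np.zeros((3,3));b=np.zeros(3)
    for c,p in zip(cs,ps):
        o,d=ray(c,p);M=np.eye(3)-np.outer(d,d);A+=M;b+=M@o
    X=np.linalg.solve(A,b); return X,[np.linalg.norm((np.eye(3)-np.outer(ray(c,p)[1],ray(c,p)[1]))@(X-ray(c,p)[0])) for c,p in zip(cs,ps)]
def crop(c,x0,y0,x1,y1,k,name,gain=1.0):
    im=np.clip(c['img'][y0:y1,x0:x1].astype(float)*gain,0,255).astype(np.uint8)
    cv2.imwrite(name,cv2.resize(im,None,fx=k,fy=k,interpolation=cv2.INTER_CUBIC))
E
python3 - <<'E'
from h import *
c=cam('top'); crop(c,160,120,260,270,4,'pics/t1.png',1.6); crop(c,230,130,390,260,5,'pics/t2.png',1.6)
c=cam('scene'); crop(c,220,140,480,300,3,'pics/s1.png',1.6)
E
```

```text
(no output)
```

View pics/t1.png

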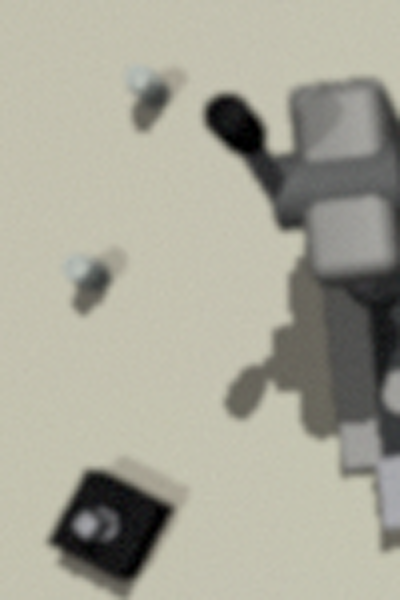

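View pics/t2.png

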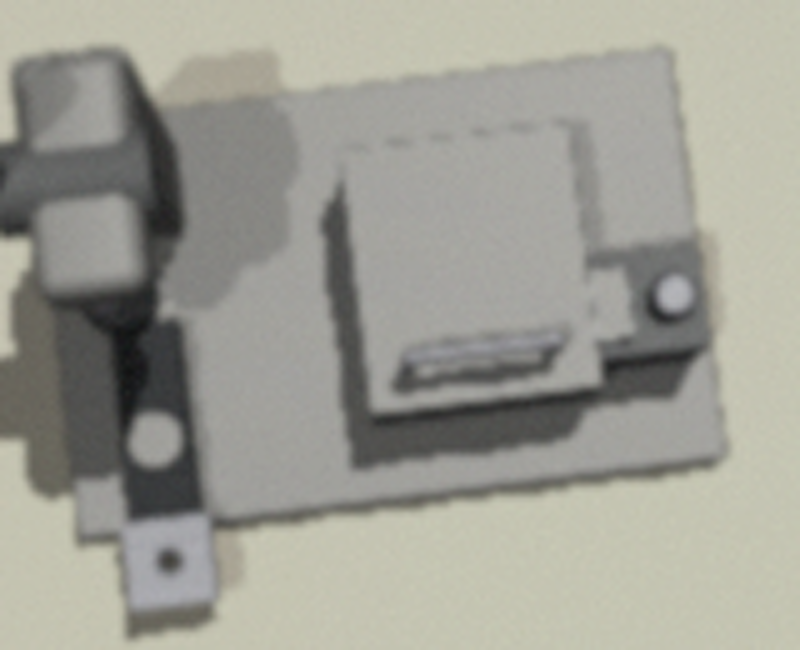

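View pics/s1.png

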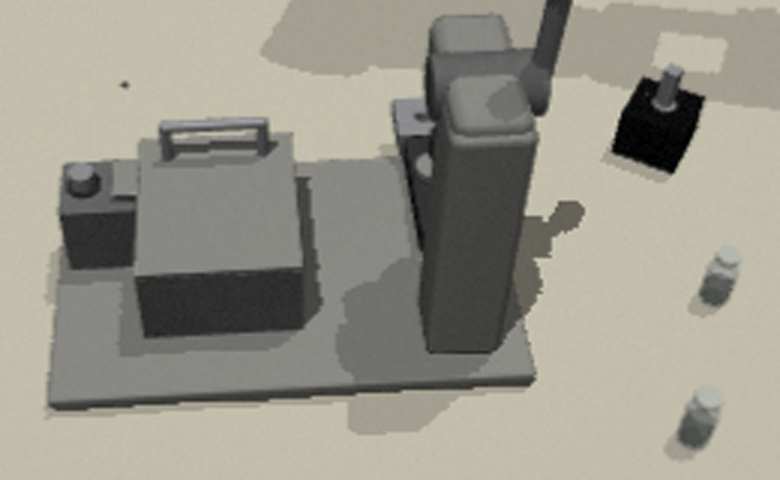

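The lug hole sits at (170,560) in the 5x crop, the bar runs from (405,362) to (565,338), and the plunger is at (673,294). In the 4x crop the pin grip's top is at (87,523) and the stand's top corners are (97,468), (172,508), (125,580) and (50,543).

```bash
python3 - <<'E'
from h import *
T=cam('top');S=cam('scene')
t2=lambda x,y:((x+.5)/5-.5+230,(y+.5)/5-.5+130)
t1=lambda x,y:((x+.5)/4-.5+160,(y+.5)/4-.5+120)
s1=lambda x,y:((x+.5)/3-.5+220,(y+.5)/3-.5+140)
r=lambda a:np.round(a,1)
hole=onz(T,t2(170,560),50);print('hole',r(hole))
b1=onz(T,t2(403,362),140);b2=onz(T,t2(565,337),140);print('bar',r(b1),r(b2),np.linalg.norm(b1-b2),r((b1+b2)/2),'yaw',np.degrees(np.arctan2(b1[1]-b2[1],b1[0]-b2[0]))-90)
pl=onz(T,t2(673,294),111);print('pl',r(pl))
print('tri bar',tri([T,S],[t2(485,350),s1(215,127)]))
print('tri plunger',tri([T,S],[t2(673,294),s1(82,172)]))
print('pin top',r(onz(T,t1(87,523),94)),'tri',tri([T,S],[t1(87,523),s1(673,70)]))
q=[onz(T,t1(*p),50) for p in [(97,468),(172,508),(125,580),(50,543)]]
print('stand',r(np.mean(q,0)),[r(np.linalg.norm(q[i]-q[i-1])) for i in range(4)],[r(np.degrees(np.arctan2(*(q[i]-q[i-1])[[1,0]]))) for i in range(4)])
# base plate corners z20
bp=[onz(T,t2(*p),20) for p in [(668,50),(723,460),(80,540)]]
print('base',[r(x) for x in bp],[np.linalg.norm(bp[i+1]-bp[i]) for i in (0,1)], [np.degrees(np.arctan2(*(bp[i]-bp[i+1])[[1,0]])) for i in (0,1)])
for n,p in dict(va=(85,268),vb=(142,78)).items(): print(n,r(onz(T,t1(*p),56)))
E
```

```text
hole [459.  116.6  50. ]
bar [561.6 -17.9 140. ] [ 574.2 -105.2  140. ] 88.18457292120658 [567.9 -61.6 140. ] yaw 8.195456733279045
pl [ 600.8 -167.2  111. ]
tri bar (array([568.55320075, -61.73827769, 131.15679359]), [np.float64(0.6215135200242966), np.float64(0.6215135200243019)])
tri plunger (array([ 601.40000595, -168.24097047,  107.48664997]), [np.float64(0.6067455893649852), np.float64(0.6067455893649779)])
pin top [436.6 337.8  94. ] tri (array([436.6078737 , 338.20262319,  91.41860417]), [np.float64(0.3097290096665495), np.float64(0.30972900966656947)])
stand [435.4 333.2  50. ] [np.float64(61.9), np.float64(61.1), np.float64(60.0), np.float64(59.9)] [np.float64(-31.5), np.float64(-118.4), np.float64(147.2), np.float64(63.5)]
base [array([ 760.4, -178.1,   20. ]), array([ 514.4, -204.9,   20. ]), array([471.8, 172.2,  20. ])] [np.float64(247.42915011000113), np.float64(379.5494650826337)] [np.float64(6.223751661608868), np.float64(-83.56252074347)]
va [619.  353.3  56. ]
vb [757.8 314.6  56. ]
```

```bash
cat >> h.py <<'E'
def plan(target, yaw=None, tilt=0):
    """tool x down, jaw axis (tool y) at world angle yaw deg (mod 180, nearest); prints shift/turn"""
    R,p,s=pose(); sh=R.T@(np.array(target,float)-p)
    if yaw is None: w=np.zeros(3)
    else:
        best=None
        for k in (0,180):
            a=np.radians(yaw+k); y=np.array([np.cos(a),np.sin(a),0]); x=np.array([0,0,-1.]); z=np.cross(x,y)
            Rt=np.column_stack([x,y,z]); v=Rot.from_matrix(R.T@Rt).as_rotvec(degrees=True)
            if best is None or np.linalg.norm(v)<np.linalg.norm(best): best=v
        w=best
    print('shift',np.round(sh,1),'turn',np.round(w,1),'rows',np.ceil(np.linalg.norm(sh)/50),np.ceil(np.linalg.norm(w)/8.59))
def st():
    R,p,s=pose(); print('t',round(s['time_s'],2),'p',np.round(p,1),'jawyaw',round(float(np.degrees(np.arctan2(R[1,1],R[0,1]))),1),'tooly',np.round(R[:,1],3),'toolz',np.round(R[:,2],3),'x',np.round(R[:,0],3),'F',np.round(s['force'],1),'g',round(s['grip_width']*85.4,1),'q',np.round(s['qpos'],0))
E
python3 - <<'E'
from h import *
st()
for y in (None,-31.5,58.5): plan([436,337,230],y)
E
```

```text
t 0.35 p [182.1 597.7 231.1] jawyaw 73.1 tooly [ 0.291  0.957 -0.   ] toolz [ 0.957 -0.291  0.   ] x [-0. -0. -1.] F [-0.   0.1  0.7] g 85.2 q [72. 24. 93. -0. 62. -1.]
shift [   1.2 -175.4  318.8] turn [0. 0. 0.] rows 8.0 0.0
shift [   1.2 -175.4  318.8] turn [-75.4  -0.    0. ] rows 8.0 9.0
shift [   1.2 -175.4  318.8] turn [14.6  0.   0. ] rows 8.0 2.0
```

```bash
python3 -m creep '[{"tx":0,"ty":-22,"tz":40,"wx":7},{"ty":-44,"tz":80,"wx":14.6},{"ty":-66,"tz":120,"wx":14.6},{"ty":-88,"tz":160,"wx":14.6},{"ty":-110,"tz":200,"wx":14.6},{"ty":-132,"tz":240,"wx":14.6},{"ty":-154,"tz":280,"wx":14.6},{"ty":-175,"tz":319,"wx":14.6},{"ty":-175,"tz":319,"wx":14.6},{"ty":-175,"tz":319,"wx":14.6}]'; python3 - <<'E'
from h import *
st(); c=cam('wrist'); cv2.imwrite('pics/w1.png',c['img'])
E
```

```text
t 0.35 p [182.1 597.7 231.1] jawyaw 73.1 tooly [ 0.291  0.957 -0.   ] toolz [ 0.957 -0.291  0.   ] x [-0. -0. -1.] F [-0.   0.1  0.7] g 85.2 q [72. 24. 93. -0. 62. -1.]invalid input at $[0]: expected keys tx, ty, tz, wx, wy, wz, grip
```

View pics/w1.png

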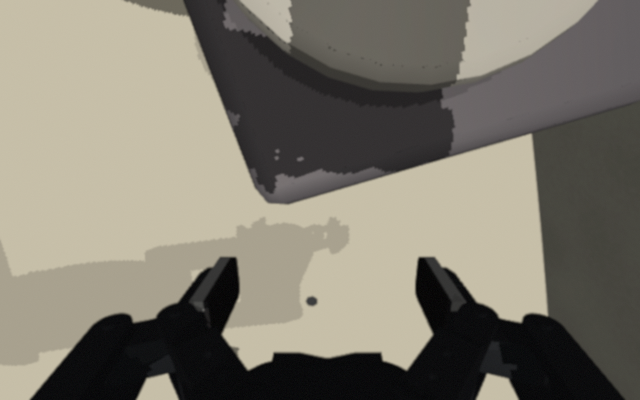

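```bash
python3 -m creep '[{"tx":0,"ty":-22,"tz":40,"wx":7,"wy":0,"wz":0,"grip":85},{"tx":0,"ty":-44,"tz":80,"wx":14.6,"wy":0,"wz":0,"grip":85},{"tx":0,"ty":-66,"tz":120,"wx":14.6,"wy":0,"wz":0,"grip":85},{"tx":0,"ty":-88,"tz":160,"wx":14.6,"wy":0,"wz":0,"grip":85},{"tx":0,"ty":-110,"tz":200,"wx":14.6,"wy":0,"wz":0,"grip":85},{"tx":0,"ty":-132,"tz":240,"wx":14.6,"wy":0,"wz":0,"grip":85},{"tx":0,"ty":-154,"tz":280,"wx":14.6,"wy":0,"wz":0,"grip":85},{"tx":0,"ty":-175,"tz":319,"wx":14.6,"wy":0,"wz":0,"grip":85},{"tx":0,"ty":-175,"tz":319,"wx":14.6,"wy":0,"wz":0,"grip":85},{"tx":0,"ty":-175,"tz":319,"wx":14.6,"wy":0,"wz":0,"grip":85},{"tx":0,"ty":-175,"tz":319,"wx":14.6,"wy":0,"wz":0,"grip":85},{"tx":0,"ty":-175,"tz":319,"wx":14.6,"wy":0,"wz":0,"grip":85}]'; python3 - <<'E'
from h import *
st(); c=cam('wrist'); cv2.imwrite('pics/w2.png',c['img']); crop(c,200,100,450,300,3,'pics/w2c.png',1.5)
E
```

```text
time_s: 1.6
eef_pos: [435.5, 338.3, 231.3]
tool_rot: [-163.3, 90.0, 165.3]
force: [-0.3, 0.8, 0.1]
grip_width: 0.995
t 1.6 p [435.5 338.3 231.3] jawyaw 58.5 tooly [ 0.522  0.853 -0.   ] toolz [ 0.853 -0.522 -0.   ] x [-0.  0. -1.] F [-0.3  0.8  0.1] g 85.0 q [ 37.  18. 103.   0.  59. -22.]
```

View pics/w2.png

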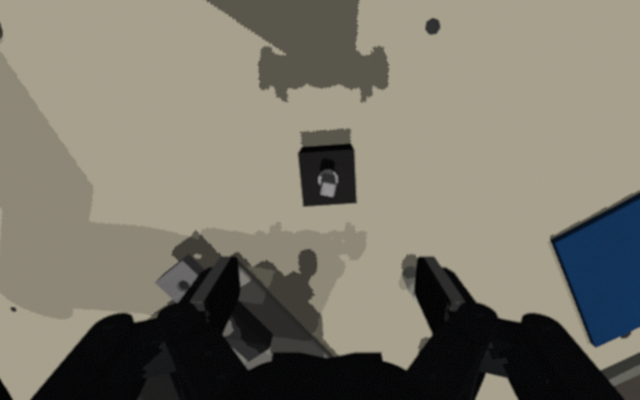

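View pics/w2c.png

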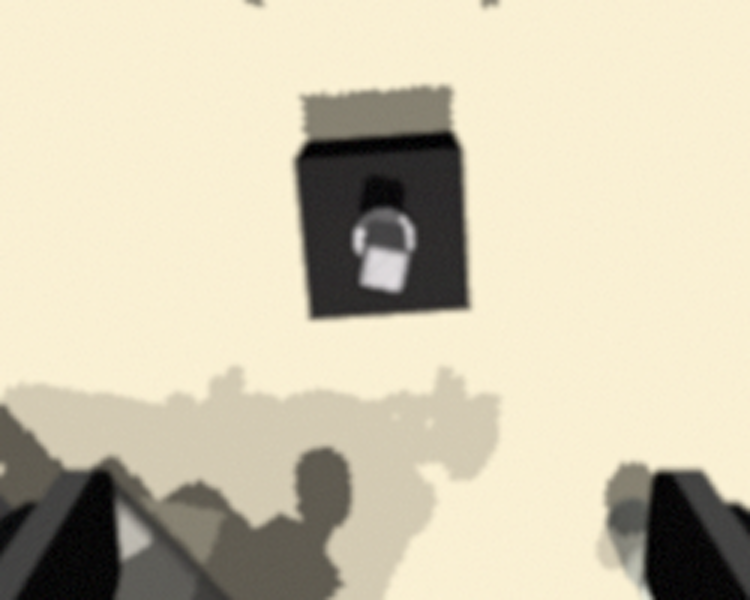

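The wrist view shows the pin's square grip top with corners near (367,247), (409,253), (403,293) and (361,287) in the crop. It's turned about 9 deg from the jaws, and the collar is at (384,238).

```bash
python3 - <<'E'
from h import *
c=cam('wrist'); f=lambda x,y:((x+.5)/3-.5+200,(y+.5)/3-.5+100)
q=[onz(c,f(*p),94) for p in [(367,247),(409,253),(403,293),(361,287)]]
print(np.round(np.mean(q,0),1),[np.round(np.linalg.norm(q[i]-q[i-1]),1) for i in range(4)],[np.round(np.degrees(np.arctan2(*(q[i]-q[i-1])[[1,0]])),1) for i in range(4)])
print('collar',onz(c,f(384,240),54))
s=[onz(c,f(*p),50) for p in [(297,157),(461,150),(469,306),(311,318)]]
print('stand',np.mean(s,0),[np.linalg.norm(s[i]-s[i-1]) for i in range(4)])
# refine grip top via threshold
g=cv2.cvtColor(c['img'],cv2.COLOR_BGR2GRAY); m=np.zeros_like(g); m[178:202,314:342]=g[178:202,314:342]
_,b=cv2.threshold(m,95,255,cv2.THRESH_BINARY); n,l,stt,cen=cv2.connectedComponentsWithStats(b); print(stt[1:],cen[1:])
print(g[172:202,316:342])
plan([436,338,90],58.5)
E
```

```text
[437.2 338.4  94. ] [np.float64(13.2), np.float64(13.3), np.float64(13.2), np.float64(13.5)] [np.float64(140.0), np.float64(50.2), np.float64(-39.2), np.float64(-129.9)]
collar [437.14405294 338.21063731  54.        ]
stand [436.45310154 338.86649908  50.        ] [np.float64(59.84186760399073), np.float64(57.63480249257211), np.float64(57.69027801411072), np.float64(58.66303144193405)]
[[318 178   4   6  18]
 [335 178   3   5  12]
 [321 183  15  14 168]] [[319.16666667 180.22222222]
 [336.08333333 179.58333333]
 [327.69642857 189.2797619 ]]
[[ 29  29  27  31  42  53  61  63  64  65  65  67  68  67  69  68  79  93
   95  73  43  27  28  31  29  29]
 [ 29  29  31  43  56  62  63  59  55  58  58  61  62  63  65  66  79 104
  116 101  66  38  29  29  30  30]
 [ 29  29  40  58  66  66  59  53  50  49  48  49  51  54  54  57  67  90
  114 115  91  58  35  28  29  31]
 [ 29  36  59  80  83  70  56  47  46  45  45  45  47  46  47  48  52  69
  101 121 114  83  48  31  28  31]
 [ 30  51  87 113 112  88  60  45  45  45  47  47  46  44  46  44  45  55
   84 118 126 102  61  34  30  28]
 [ 33  
[... 2079 characters left out ...]
29  31  39  45  53  61  67  71  79  91 104 113 114 105  81
   53  33  30  30  29  29  29  30]
 [ 28  27  30  30  27  28  29  31  32  34  35  41  50  61  68  72  67  54
   38  31  30  29  32  28  29  29]
 [ 31  31  28  30  30  28  29  29  29  28  29  28  30  33  35  36  35  32
   31  30  29  29  28  31  30  30]
 [ 30  29  29  29  29  28  29  30  28  30  28  29  29  28  28  28  30  29
   29  30  29  30  31  30  30  31]
 [ 29  30  28  29  29  29  30  30  30  30  29  27  30  29  29  29  29  29
   31  30  29  30  29  29  29  30]
 [ 30  29  29  31  30  28  29  31  30  29  29  30  30  29  29  29  29  29
   31  29  29  28  29  30  29  30]]
shift [141.3  -0.    0.6] turn [ 0.1 -0.   0. ] rows 3.0 1.0
```

```bash
python3 - <<'E'
from h import *
plan([437.1,338.3,59],50.3)
E
python3 -m creep '[{"tx":40,"ty":0.7,"tz":1.3,"wx":4,"wy":0,"wz":0,"grip":60},{"tx":80,"ty":0.7,"tz":1.3,"wx":8.2,"wy":0,"wz":0,"grip":60},{"tx":110,"ty":0.7,"tz":1.3,"wx":8.2,"wy":0,"wz":0,"grip":60},{"tx":110,"ty":0.7,"tz":1.3,"wx":8.2,"wy":0,"wz":0,"grip":60},{"tx":110,"ty":0.7,"tz":1.3,"wx":8.2,"wy":0,"wz":0,"grip":60}]'
python3 - <<'E'
from h import *
st();plan([437.1,338.3,59],50.3); c=cam('wrist'); cv2.imwrite('pics/w3.png',c['img'])
E
```

```text
shift [172.3   0.8   1.4] turn [ 8.3 -0.   0. ] rows 4.0 1.0
time_s: 2.2
eef_pos: [437.5, 337.9, 121.5]
tool_rot: [-103.9, 90.0, -143.6]
force: [0.1, -0.1, 1.3]
grip_width: 0.703
t 2.2 p [437.5 337.9 121.5] jawyaw 50.3 tooly [ 0.639  0.77  -0.001] toolz [ 0.77  -0.639 -0.   ] x [-0.001 -0.    -1.   ] F [ 0.1 -0.1  1.3] g 60.0 q [ 36.  27. 107.   0.  46. -14.]
shift [62.5  0.1 -0.6] turn [ 0. -0.  0.] rows 2.0 1.0
```

View pics/w3.png

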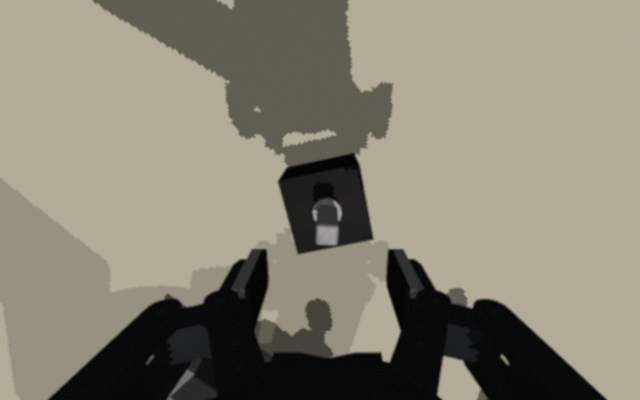

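The grip top at (327,234) is now square to the jaws and centred. I'll check the position and then descend.

```bash
python3 - <<'E'
from h import *
st(); c=cam('wrist'); print(onz(c,(327,235),94)); print(onz(c,(327,211),54))
plan([437.1,338.3,59],50.3)
E
python3 -m creep '[{"tx":32,"ty":0,"tz":0,"wx":0,"wy":0,"wz":0,"grip":60},{"tx":62.5,"ty":0,"tz":0,"wx":0,"wy":0,"wz":0,"grip":60},{"tx":62.5,"ty":0,"tz":0,"wx":0,"wy":0,"wz":0,"grip":60},{"tx":62.5,"ty":0,"tz":0,"wx":0,"wy":0,"wz":0,"grip":60}]'
python3 - <<'E'
from h import *
st()
E
```

```text
t 2.25 p [438.3 338.3 122.6] jawyaw 50.3 tooly [0.639 0.769 0.002] toolz [ 0.769 -0.639  0.   ] x [ 0.001  0.001 -1.   ] F [-0.5  0.1  0.1] g 60.1 q [ 36.  27. 107.   0.  46. -14.]
[437.72682077 338.87254926  94.        ]
[436.94637519 339.64318663  54.        ]
shift [64.  -1.3 -1.1] turn [-0.   0.  -0.2] rows 2.0 1.0
time_s: 2.7
eef_pos: [438.4, 337.9, 60.2]
tool_rot: [77.0, 89.9, 37.2]
force: [0.1, 0.2, -0.5]
grip_width: 0.702
t 2.7 p [438.4 337.9  60.2] jawyaw 50.3 tooly [0.639 0.769 0.001] toolz [ 0.769 -0.639  0.   ] x [ 0.001  0.001 -1.   ] F [ 0.1  0.2 -0.5] g 59.9 q [ 36.  33. 108.   0.  39. -14.]
```

```bash
python3 -m creep '[{"tx":0,"ty":0,"tz":0,"wx":0,"wy":0,"wz":0,"grip":25},{"tx":0,"ty":0,"tz":0,"wx":0,"wy":0,"wz":0,"grip":18},{"tx":0,"ty":0,"tz":0,"wx":0,"wy":0,"wz":0,"grip":10},{"tx":0,"ty":0,"tz":0,"wx":0,"wy":0,"wz":0,"grip":6},{"tx":0,"ty":0,"tz":0,"wx":0,"wy":0,"wz":0,"grip":6},{"tx":0,"ty":0,"tz":0,"wx":0,"wy":0,"wz":0,"grip":6},{"tx":0,"ty":0,"tz":0,"wx":0,"wy":0,"wz":0,"grip":6},{"tx":0,"ty":0,"tz":0,"wx":0,"wy":0,"wz":0,"grip":6}]' 50
python3 - <<'E'
from h import *
st();c=cam('wrist'); cv2.imwrite('pics/w4.png',c['img'])
E
```

```text
time_s: 3.5
eef_pos: [438.4, 337.8, 60.1]
tool_rot: [75.5, 89.9, 35.7]
force: [-0.2, -0.6, 7.3]
grip_width: 0.155
t 3.5 p [438.4 337.8  60.1] jawyaw 50.3 tooly [0.639 0.769 0.002] toolz [ 0.769 -0.639  0.   ] x [ 0.001  0.001 -1.   ] F [-0.2 -0.6  7.3] g 13.2 q [ 36.  33. 108.  -0.  39. -14.]
```

View pics/w4.png

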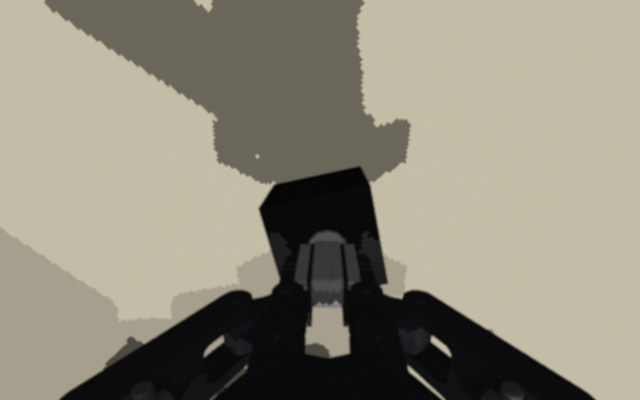

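```bash
python3 -m creep '[{"tx":-5,"ty":0,"tz":0,"wx":0,"wy":0,"wz":0,"grip":6},{"tx":-20,"ty":0,"tz":0,"wx":0,"wy":0,"wz":0,"grip":6},{"tx":-45,"ty":0,"tz":0,"wx":0,"wy":0,"wz":0,"grip":6},{"tx":-80,"ty":0,"tz":0,"wx":0,"wy":0,"wz":0,"grip":6},{"tx":-115,"ty":0,"tz":0,"wx":0,"wy":0,"wz":0,"grip":6},{"tx":-115,"ty":0,"tz":0,"wx":0,"wy":0,"wz":0,"grip":6},{"tx":-115,"ty":0,"tz":0,"wx":0,"wy":0,"wz":0,"grip":6}]'
python3 - <<'E'
from h import *
st();plan([459,116.6,175])
c=cam('wrist'); crop(c,220,150,440,330,3,'pics/w5.png',1.5)
E
```

```text
time_s: 4.25
eef_pos: [438.2, 337.7, 175.4]
tool_rot: [76.3, 89.8, 36.6]
force: [0.7, 0.3, -0.9]
grip_width: 0.157
t 4.25 p [438.2 337.7 175.4] jawyaw 50.3 tooly [0.639 0.769 0.003] toolz [ 0.769 -0.639  0.001] x [ 0.002  0.002 -1.   ] F [ 0.7  0.3 -0.9] g 13.4 q [ 36.  22. 105.   0.  52. -14.]
shift [ 1.000e-01 -1.567e+02  1.574e+02] turn [0. 0. 0.] rows 5.0 0.0
```

View pics/w5.png

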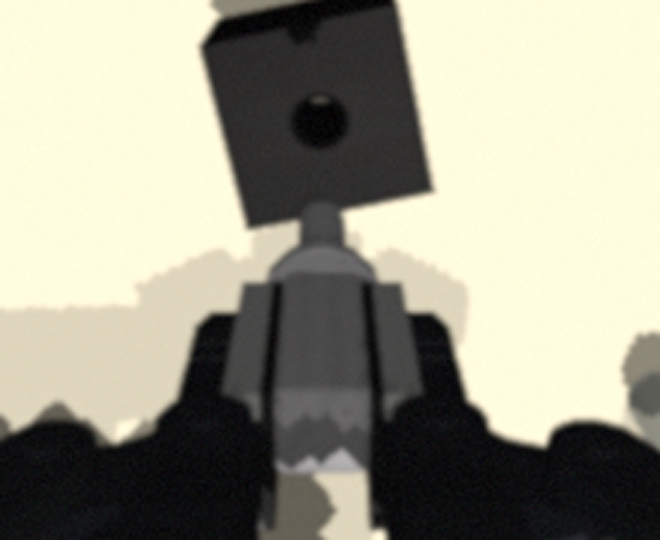

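```bash
python3 - <<'E'
from h import *
c=cam('wrist'); f=lambda x,y:((x+.5)/3-.5+220,(y+.5)/3-.5+150)
print('standhole',onz(c,f(320,121),50)); st()
R,p,s=pose(); X=[p+R@np.array([x,0,0]) for x in (0,30,40,51)]
print((proj(c,X)-[220,150])*3)
E
python3 -m creep '[{"tx":0,"ty":-25,"tz":25,"wx":0,"wy":0,"wz":0,"grip":6},{"tx":0,"ty":-52,"tz":52,"wx":0,"wy":0,"wz":0,"grip":6},{"tx":0,"ty":-80,"tz":80,"wx":0,"wy":0,"wz":0,"grip":6},{"tx":0,"ty":-108,"tz":108,"wx":0,"wy":0,"wz":0,"grip":6},{"tx":0,"ty":-136,"tz":136,"wx":0,"wy":0,"wz":0,"grip":6},{"tx":0,"ty":-157,"tz":157,"wx":0,"wy":0,"wz":0,"grip":6},{"tx":0,"ty":-157,"tz":157,"wx":0,"wy":0,"wz":0,"grip":6},{"tx":0,"ty":-157,"tz":157,"wx":0,"wy":0,"wz":0,"grip":6},{"tx":0,"ty":-157,"tz":157,"wx":0,"wy":0,"wz":0,"grip":6}]'
python3 - <<'E'
from h import *
st()
c=cam('wrist'); crop(c,220,150,440,330,3,'pics/w6.png',1.5)
E
```

```text
standhole [435.58635697 338.10166096  50.        ]
t 4.35 p [437.1 336.9 173.4] jawyaw 50.3 tooly [ 0.639  0.769 -0.001] toolz [ 0.769 -0.639 -0.   ] x [-0.001 -0.001 -1.   ] F [ 0.4 -0.3 -0.7] g 13.2 q [ 36.  23. 105.   0.  52. -14.]
[[318.5576321  324.53249959]
 [318.60039364 253.58846297]
 [318.61206842 234.47048173]
 [318.62374534 215.45305994]]
time_s: 5.25
eef_pos: [457.7, 116.7, 173.2]
tool_rot: [-135.3, 89.9, -175.0]
force: [0.3, 0.2, -0.2]
grip_width: 0.16
t 5.25 p [457.7 116.7 173.2] jawyaw 50.3 tooly [ 0.639  0.769 -0.001] toolz [ 0.769 -0.639 -0.001] x [-0.001 -0.    -1.   ] F [ 0.3  0.2 -0.2] g 13.6 q [ 13.  16. 115.   0.  49. -37.]
```

View pics/w6.png

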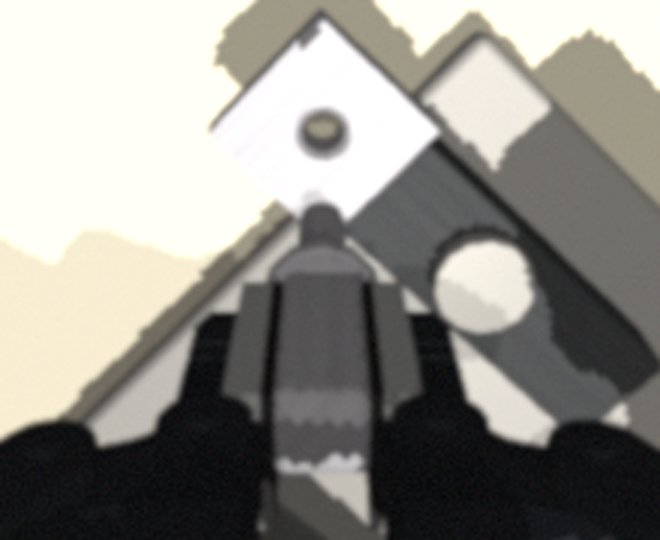

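```bash
python3 - <<'E'
from h import *
f=lambda x,y:((x+.5)/3-.5+220,(y+.5)/3-.5+150)
H=[];P=[];D=[]
for i in range(6):
    c=cam('wrist'); R,p,s=pose(); h=onz(c,f(323,133),50); H.append(h); P.append(p)
    g=cv2.cvtColor(c['img'],cv2.COLOR_BGR2GRAY)
    print(np.round(h,1),np.round(p,1),proj(c,[p+R@np.array([51,0,0])]))
h=np.mean(H,0);p=np.mean(P,0);print(h,p,R.T@(h-p))
c=cam('wrist');
# hole darkness contour
sub=g[180:210,310:345]; print(sub[::1,::1].min())
b=((sub<110)*255).astype(np.uint8); n,l,stt,cen=cv2.connectedComponentsWithStats(b)
print(stt,cen+[310,180])
crop(c,300,170,350,240,10,'pics/w7.png',1.2)
E
```

```text
[459.1 116.4  50. ] [457.8 117.1 173.5] [[327.08075762 222.42399642]]
[459.2 116.5  50. ] [457.9 117.1 173.6] [[326.97517425 222.48992756]]
[459.3 116.5  50. ] [457.9 117.1 173.7] [[326.92068063 222.53116901]]
[459.4 116.4  50. ] [458.  117.  173.7] [[326.84429592 222.51702823]]
[459.4 116.3  50. ] [458.  116.9 173.7] [[326.76819612 222.53837953]]
[459.4 116.2  50. ] [458.  116.8 173.8] [[326.82232289 222.54401044]]
[459.29822041 116.3644599   50.        ] [457.93104134 116.98712308 173.65806417] [123.65798174   0.39870649   1.45544017]
53
[[  0   0  35  30 860]
 [  9   6  16  16 190]] [[327.0127907  194.65348837]
 [326.94210526 193.80526316]]
```

View pics/w7.png

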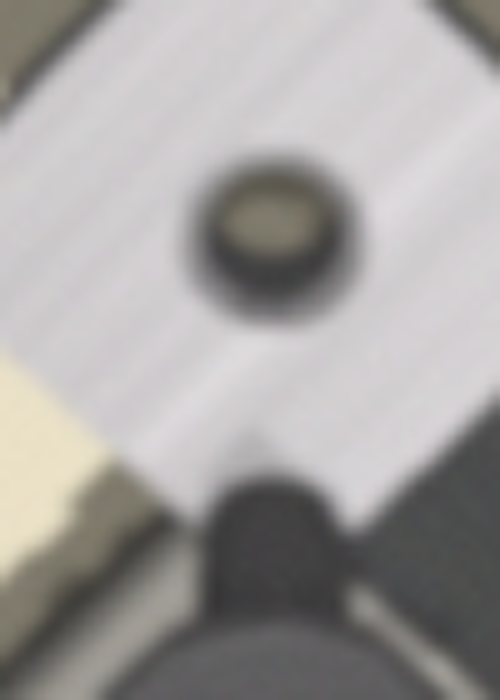

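```bash
python3 - <<'E'
from h import *
c=cam('wrist'); R,p,s=pose()
for n,X in {'tip r2.5':(51,0,-2.5),'tip r3.5':(51,0,-3.5),'shaft44 r5':(44,0,-5),'collar far under':(10,0,-11),'collar far top':(6,0,-11),'hole ring':None}.items():
    if X: print(n,(proj(c,[p+R@np.array(X)])[0]-[300,170])*10)
E
python3 - <<'E'
from h import *
c=cam('top'); crop(c,240,200,300,260,12,'pics/t8.png',1.5)
E
```

```text
tip r2.5 [268.28657953 490.36422736]
tip r3.5 [268.28804645 476.48821007]
shaft44 r5 [268.32093106 493.49352418]
collar far under [268.5182089  619.01580083]
collar far top [268.54526166 649.60728537]
```

```bash
python3 -m creep '[{"tx":20,"ty":0.4,"tz":1.4,"wx":0,"wy":0,"wz":0,"grip":6},{"tx":45,"ty":0.4,"tz":1.4,"wx":0,"wy":0,"wz":0,"grip":6},{"tx":60,"ty":0.4,"tz":1.4,"wx":0,"wy":0,"wz":0,"grip":6},{"tx":60,"ty":0.4,"tz":1.4,"wx":0,"wy":0,"wz":0,"grip":6},{"tx":60,"ty":0.4,"tz":1.4,"wx":0,"wy":0,"wz":0,"grip":6}]'
python3 - <<'E'
from h import *
P=[]
for i in range(4):
    c=cam('wrist'); R,p,s=pose();P.append(p)
p=np.mean(P,0);print(p,R.T@(np.array([459.2,116.5,60])-p)); st()
crop(c,270,170,390,280,6,'pics/w9.png',1.3)
E
```

```text
time_s: 6.25
eef_pos: [459.5, 115.7, 114.0]
tool_rot: [-126.1, 90.0, -165.8]
force: [-0.1, 0.1, -0.1]
grip_width: 0.155
[460.07397847 115.8334729  114.64622634] [54.64487397 -0.12361313 -1.15785101]
t 6.45 p [460.1 115.8 114.7] jawyaw 50.3 tooly [0.639 0.769 0.001] toolz [ 0.769 -0.639  0.001] x [ 0.002  0.    -1.   ] F [ 0.3 -0.2 -0.7] g 13.0 q [ 13.  22. 117.  -0.  41. -38.]
```

View pics/w9.png

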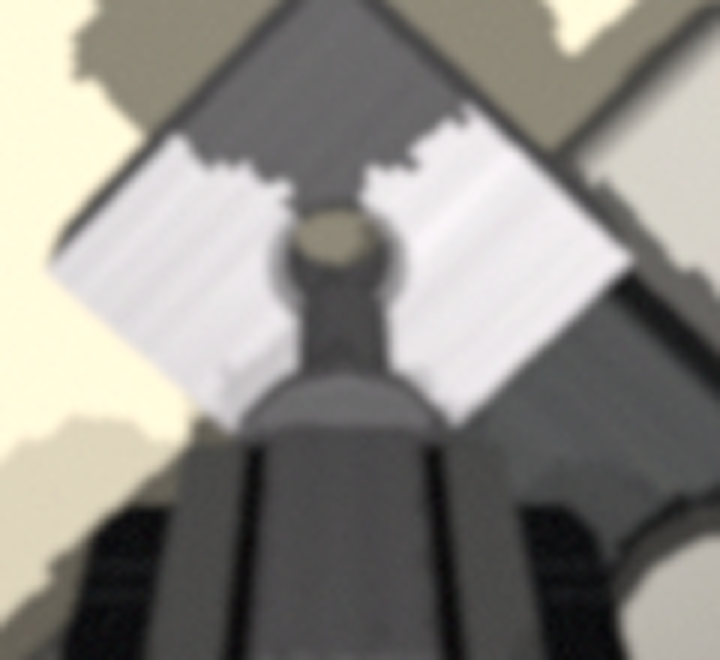

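```bash
python3 - <<'E'
from h import *
c=cam('wrist'); R,p,s=pose()
for X in [(65,0,0),(64,0,0),(65,-1,0),(65,0,-1),(65,0,1),(40,0,0)]: print(X,(proj(c,[p+R@np.array(X,float)])[0]-[270,170])*6)
E
```

```text
(65, 0, 0) [340.75080256 270.08878568]
(64, 0, 0) [340.75302476 273.01946156]
(65, -1, 0) [332.41634304 270.0904531 ]
(65, 0, -1) [340.74995677 262.26220594]
(65, 0, 1) [340.75164708 277.89347739]
(40, 0, 0) [340.81284373 351.82875144]
```

```bash
python3 -m creep '[{"tx":0,"ty":-0.6,"tz":-1,"wx":0,"wy":0,"wz":0,"grip":6},{"tx":8,"ty":-0.6,"tz":-1,"wx":0,"wy":0,"wz":0,"grip":6},{"tx":14,"ty":-0.6,"tz":-1,"wx":0,"wy":0,"wz":0,"grip":6},{"tx":18,"ty":-0.6,"tz":-1,"wx":0,"wy":0,"wz":0,"grip":6},{"tx":22,"ty":-0.6,"tz":-1,"wx":0,"wy":0,"wz":0,"grip":6},{"tx":22,"ty":-0.6,"tz":-1,"wx":0,"wy":0,"wz":0,"grip":6}]'
python3 - <<'E'
from h import *
st(); c=cam('wrist'); crop(c,270,170,390,280,6,'pics/w10.png',1.3)
E
```

```text
time_s: 7.1
eef_pos: [458.5, 115.8, 91.2]
tool_rot: [-24.2, 90.0, -64.0]
force: [2.7, -1.4, -1.4]
grip_width: 0.156
t 7.1 p [458.5 115.8  91.2] jawyaw 50.3 tooly [ 0.639  0.769 -0.   ] toolz [ 0.769 -0.639  0.   ] x [ 0. -0. -1.] F [ 2.7 -1.4 -1.4] g 13.3 q [ 13.  25. 117.  -0.  38. -38.]
```

View pics/w10.png

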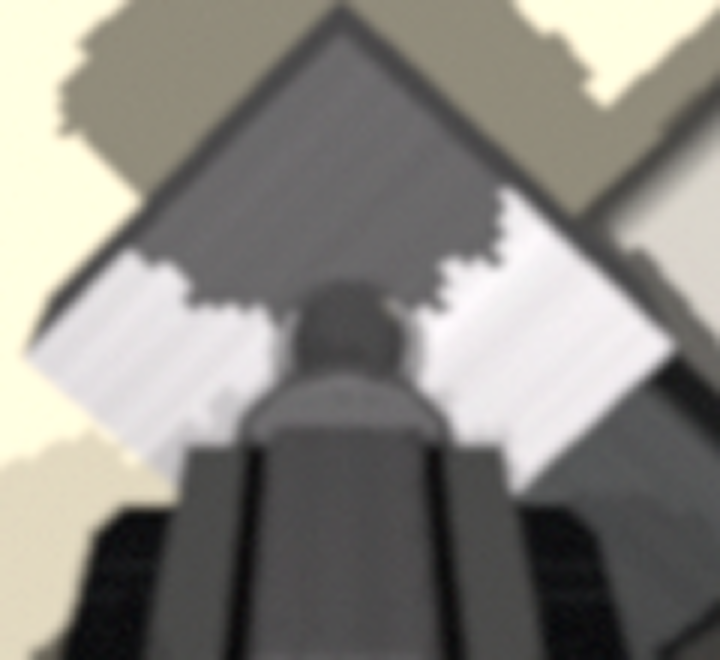

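The shaft is about 10 mm into the hole with a slight side load along +tool z. I'll ease that off by 0.6 mm and continue down.

```bash
python3 -m creep '[{"tx":4,"ty":0,"tz":0.6,"wx":0,"wy":0,"wz":0,"grip":6},{"tx":9,"ty":0,"tz":0.6,"wx":0,"wy":0,"wz":0,"grip":6},{"tx":14,"ty":0,"tz":0.6,"wx":0,"wy":0,"wz":0,"grip":6},{"tx":19,"ty":0,"tz":0.6,"wx":0,"wy":0,"wz":0,"grip":6},{"tx":24,"ty":0,"tz":0.6,"wx":0,"wy":0,"wz":0,"grip":6},{"tx":28,"ty":0,"tz":0.6,"wx":0,"wy":0,"wz":0,"grip":6},{"tx":28,"ty":0,"tz":0.6,"wx":0,"wy":0,"wz":0,"grip":6}]'
python3 - <<'E'
from h import *
st(); c=cam('wrist'); crop(c,270,170,390,280,6,'pics/w11.png',1.3)
E
```

```text
time_s: 7.85
eef_pos: [458.7, 115.4, 63.2]
tool_rot: [-117.0, 90.0, -156.8]
force: [1.1, 0.2, -1.5]
grip_width: 0.155
t 7.85 p [458.7 115.4  63.2] jawyaw 50.3 tooly [ 0.639  0.769 -0.   ] toolz [ 0.769 -0.639 -0.   ] x [-0. -0. -1.] F [ 1.1  0.2 -1.5] g 13.2 q [ 13.  28. 118.  -0.  34. -38.]
```

View pics/w11.png

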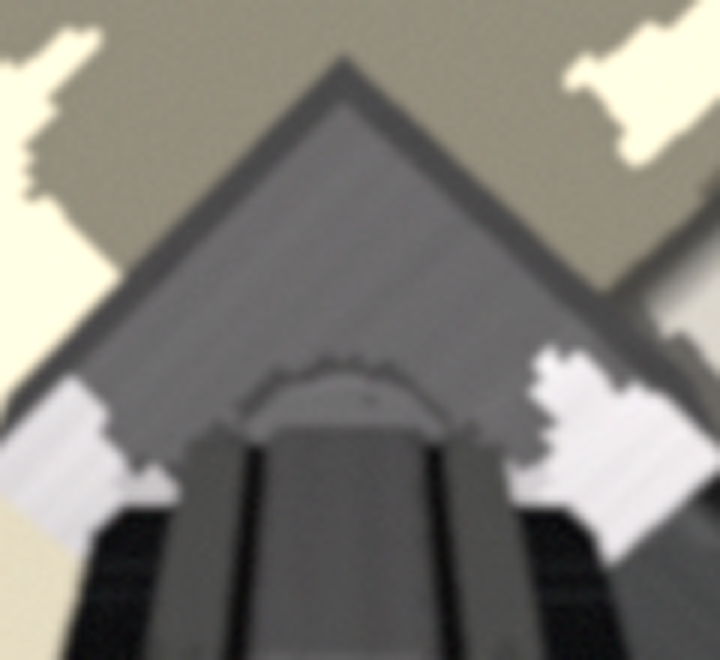

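Nearly home. I'll push 4 mm further and watch the vertical force.

```bash
python3 -m creep '[{"tx":1,"ty":0,"tz":0,"wx":0,"wy":0,"wz":0,"grip":6},{"tx":2,"ty":0,"tz":0,"wx":0,"wy":0,"wz":0,"grip":6},{"tx":3,"ty":0,"tz":0,"wx":0,"wy":0,"wz":0,"grip":6},{"tx":3,"ty":0,"tz":0,"wx":0,"wy":0,"wz":0,"grip":6}]'
python3 -c "
from h import *
st()"
```

```text
time_s: 8.3
eef_pos: [458.7, 115.5, 60.8]
tool_rot: [69.9, 90.0, 30.1]
force: [1.2, -1.0, -1.3]
grip_width: 0.155
t 8.3 p [458.7 115.5  60.8] jawyaw 50.3 tooly [0.639 0.769 0.   ] toolz [ 0.769 -0.639  0.   ] x [ 0.  0. -1.] F [ 1.2 -1.  -1.3] g 13.2 q [ 13.  28. 118.   0.  34. -38.]
```

```bash
python3 -m creep '[{"tx":1,"ty":0,"tz":0,"wx":0,"wy":0,"wz":0,"grip":6},{"tx":2,"ty":0,"tz":0,"wx":0,"wy":0,"wz":0,"grip":6},{"tx":2,"ty":0,"tz":0,"wx":0,"wy":0,"wz":0,"grip":6}]'
python3 -c "
from h import *
st()"
```

```text
time_s: 8.6
eef_pos: [458.8, 115.5, 60.0]
tool_rot: [54.7, 90.0, 14.9]
force: [-4.1, -2.0, 18.4]
grip_width: 0.156
t 8.6 p [458.8 115.5  60. ] jawyaw 50.3 tooly [0.639 0.769 0.   ] toolz [ 0.769 -0.639  0.   ] x [ 0.  0. -1.] F [-4.1 -2.  18.4] g 13.3 q [ 13.  28. 118.   0.  34. -38.]
```

The collar is seated: 18 N vertical at TCP z 60, as expected. Now release and retreat straight up.

```bash
python3 -m creep '[{"tx":-1.5,"ty":0,"tz":0,"wx":0,"wy":0,"wz":0,"grip":6},{"tx":-1.5,"ty":0,"tz":0,"wx":0,"wy":0,"wz":0,"grip":25},{"tx":-1.5,"ty":0,"tz":0,"wx":0,"wy":0,"wz":0,"grip":45},{"tx":-1.5,"ty":0,"tz":0,"wx":0,"wy":0,"wz":0,"grip":45},{"tx":-1.5,"ty":0,"tz":0,"wx":0,"wy":0,"wz":0,"grip":45},{"tx":-20,"ty":0,"tz":0,"wx":0,"wy":0,"wz":0,"grip":45},{"tx":-50,"ty":0,"tz":0,"wx":0,"wy":0,"wz":0,"grip":45},{"tx":-90,"ty":0,"tz":0,"wx":0,"wy":0,"wz":0,"grip":45},{"tx":-130,"ty":0,"tz":0,"wx":0,"wy":0,"wz":0,"grip":45},{"tx":-130,"ty":0,"tz":0,"wx":0,"wy":0,"wz":0,"grip":45},{"tx":-130,"ty":0,"tz":0,"wx":0,"wy":0,"wz":0,"grip":45}]'
python3 - <<'E'
from h import *
st(); c=cam('wrist'); cv2.imwrite('pics/w12.png',c['img'])
plan([568.2,-61.6,200],96.4-90); plan([568.2,-61.6,200],-173.6)
E
```

```text
time_s: 9.7
eef_pos: [459.1, 115.6, 189.5]
tool_rot: [52.7, 89.9, 12.9]
force: [0.6, 0.2, -1.0]
grip_width: 0.526
t 9.7 p [459.1 115.6 189.5] jawyaw 50.3 tooly [0.639 0.769 0.002] toolz [ 0.769 -0.639  0.001] x [ 0.002  0.    -1.   ] F [ 0.6  0.2 -1. ] g 44.9 q [ 13.  15. 114.   0.  51. -38.]
shift [-11.6 -65.8 197.7] turn [43.9 -0.   0. ] rows 5.0 6.0
shift [-11.6 -65.8 197.7] turn [43.9 -0.   0. ] rows 5.0 6.0
```

View pics/w12.png

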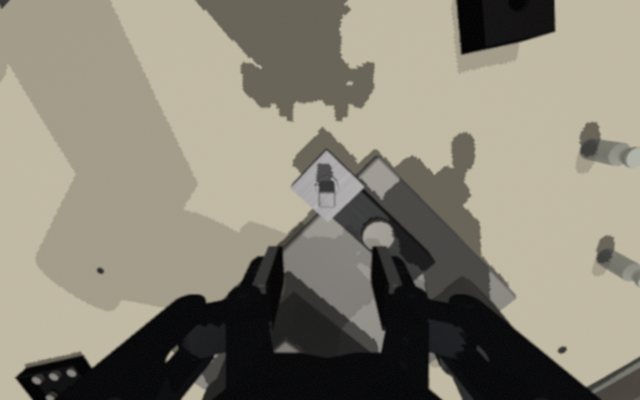

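The pin stands upright with its collar on the lug at about (326,187), released. Next I'll move over the bar with the jaws along press x.

```bash
python3 -m creep '[{"tx":-10,"ty":-10,"tz":33,"wx":7,"wy":0,"wz":0,"grip":45},{"tx":-20,"ty":-22,"tz":66,"wx":15,"wy":0,"wz":0,"grip":45},{"tx":-20,"ty":-33,"tz":99,"wx":22,"wy":0,"wz":0,"grip":45},{"tx":-20,"ty":-44,"tz":132,"wx":29,"wy":0,"wz":0,"grip":45},{"tx":-20,"ty":-55,"tz":165,"wx":36,"wy":0,"wz":0,"grip":45},{"tx":-20,"ty":-66,"tz":198,"wx":43.9,"wy":0,"wz":0,"grip":45},{"tx":-20,"ty":-66,"tz":198,"wx":43.9,"wy":0,"wz":0,"grip":45},{"tx":-20,"ty":-66,"tz":198,"wx":43.9,"wy":0,"wz":0,"grip":45},{"tx":-20,"ty":-66,"tz":198,"wx":43.9,"wy":0,"wz":0,"grip":45}]'
python3 - <<'E'
from h import *
st(); c=cam('wrist'); cv2.imwrite('pics/w13.png',c['img'])
E
```

```text
time_s: 10.65
eef_pos: [567.4, -61.1, 207.4]
tool_rot: [-107.3, 89.8, 169.2]
force: [-1.0, 0.0, 0.6]
grip_width: 0.525
t 10.65 p [567.4 -61.1 207.4] jawyaw 6.4 tooly [ 0.994  0.112 -0.003] toolz [ 0.112 -0.994 -0.001] x [-0.003  0.001 -1.   ] F [-1.   0.   0.6] g 44.9 q [ -7.  21. 101.   0.  57. -14.]
```

View pics/w13.png

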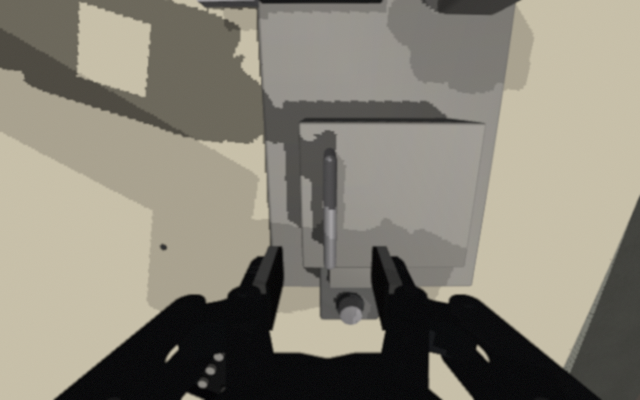

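The wrist view shows the bar running from (329,152) to (331,268), between the jaws, and the plunger top at (350,314).

```bash
python3 - <<'E'
from h import *
c=cam('wrist'); a=onz(c,(329.5,152),137); b=onz(c,(331,268),137); print(a,b,np.linalg.norm(a-b),(a+b)/2,'yaw',np.degrees(np.arctan2((a-b)[1],(a-b)[0]))-90)
print('pl',onz(c,(350,314),111)); R,p,s=pose(); print(proj(c,[p+R@np.array([70,0,0])]))
# cover front/back edges along mid row
fr=onz(c,(303,230),101);bk=onz(c,(473,230),101);print(fr,bk,np.linalg.norm(fr-bk))
g=cv2.cvtColor(c['img'],cv2.COLOR_BGR2GRAY); print(g[225,318:345],g[314,330:372],g[296:330,350])
plan([567.9,-61.3,119],6.4)
E
```

```text
[564.6448199  -16.19843712 137.        ] [ 576.27036178 -106.40201907  137.        ] 90.9496532221864 [570.45759084 -61.3002281  137.        ] yaw 7.3438634429336815
pl [ 601.56276366 -167.63045005  111.        ]
[[326.74131863 213.14470737]]
[550.22422757 -92.36526127 101.        ] [699.61033547 -75.5550211  101.        ] 150.32895066877353
[ 55  55  54  55  61  76  97 113 124 134 145 156 163 159 148 134 122 115
 117 123 125 126 125 126 129 139 145] [ 89  90  90  90  89  89  89  85  81  87 103 117 122 123 124 125 124 126
 124 124 127 127 128 130 129 131 139 146 148 148 141 123 111 107 107 107
 105 100  96  93  90  89] [ 44  45  48  48  50  50  50  50  53  70 101 122 130 131 130 128 127 127
 127 125 125 124 123 124 123 123 122 131 154 179 190 191 191 192]
shift [89.1  0.1  0.5] turn [ 0.1 -0.   0.1] rows 2.0 1.0
```

```bash
python3 -m creep '[{"tx":20,"ty":1.8,"tz":0,"wx":0,"wy":0,"wz":0,"grip":45},{"tx":50,"ty":1.8,"tz":0,"wx":0,"wy":0,"wz":0,"grip":45},{"tx":75,"ty":1.8,"tz":0,"wx":0,"wy":0,"wz":0,"grip":45},{"tx":88,"ty":1.8,"tz":0,"wx":0,"wy":0,"wz":0,"grip":40},{"tx":88,"ty":1.8,"tz":0,"wx":0,"wy":0,"wz":0,"grip":30},{"tx":88,"ty":1.8,"tz":0,"wx":0,"wy":0,"wz":0,"grip":24}]'
python3 - <<'E'
from h import *
st(); c=cam('wrist'); cv2.imwrite('pics/w14.png',c['img'])
E
```

```text
time_s: 11.35
eef_pos: [570.9, -61.3, 121.4]
tool_rot: [77.5, 90.0, -6.1]
force: [0.9, -0.6, 0.7]
grip_width: 0.28
t 11.35 p [570.9 -61.3 121.4] jawyaw 6.4 tooly [0.994 0.111 0.   ] toolz [ 0.111 -0.994  0.   ] x [ 0. -0. -1.] F [ 0.9 -0.6  0.7] g 23.9 q [ -7.  29. 104.   0.  47. -14.]
```

View pics/w14.png

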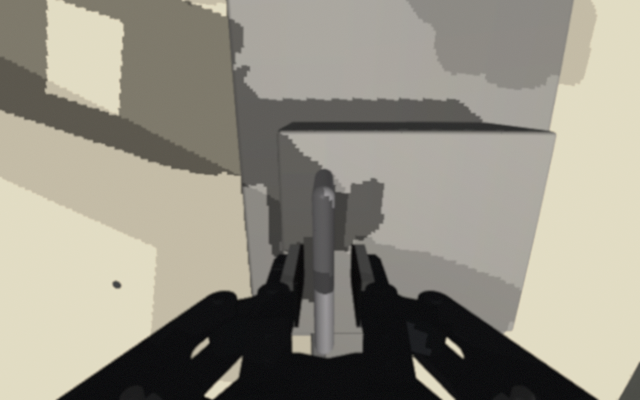

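The bar is between the fingers at column 323 against an axis of 327, so I'll correct by -1.2 mm and close.

```bash
python3 -m creep '[{"tx":1,"ty":-1.2,"tz":0,"wx":0,"wy":0,"wz":0,"grip":22},{"tx":1,"ty":-1.2,"tz":0,"wx":0,"wy":0,"wz":0,"grip":14},{"tx":1,"ty":-1.2,"tz":0,"wx":0,"wy":0,"wz":0,"grip":3},{"tx":1,"ty":-1.2,"tz":0,"wx":0,"wy":0,"wz":0,"grip":3},{"tx":1,"ty":-1.2,"tz":0,"wx":0,"wy":0,"wz":0,"grip":3},{"tx":1,"ty":-1.2,"tz":0,"wx":0,"wy":0,"wz":0,"grip":3},{"tx":1,"ty":-1.2,"tz":0,"wx":0,"wy":0,"wz":0,"grip":3}]' 40
python3 - <<'E'
from h import *
st(); c=cam('wrist'); cv2.imwrite('pics/w15.png',c['img'])
E
```

```text
time_s: 12.1
eef_pos: [569.3, -61.9, 120.7]
tool_rot: [51.3, 90.0, -32.3]
force: [-3.0, -0.3, 5.6]
grip_width: 0.096
t 12.1 p [569.3 -61.9 120.7] jawyaw 6.4 tooly [0.994 0.111 0.   ] toolz [ 0.111 -0.994  0.   ] x [ 0. -0. -1.] F [-3.  -0.3  5.6] g 8.2 q [ -7.  28. 104.  -0.  47. -14.]
```

View pics/w15.png

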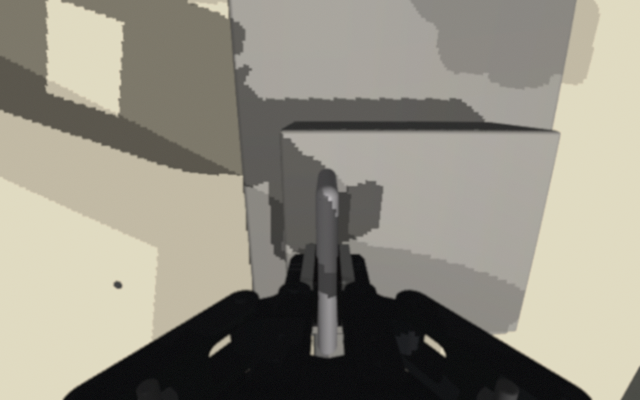

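Firm grip on the bar. Now a gentle tug in small steps.

```bash
python3 -m creep '[{"tx":-1,"ty":0.3,"tz":0,"wx":0,"wy":0,"wz":0,"grip":3},{"tx":-2,"ty":0.7,"tz":0,"wx":0,"wy":0,"wz":0,"grip":3},{"tx":-3,"ty":1,"tz":0,"wx":0,"wy":0,"wz":0,"grip":3},{"tx":-4,"ty":1.3,"tz":0,"wx":0,"wy":0,"wz":0,"grip":3},{"tx":-4,"ty":1.3,"tz":0,"wx":0,"wy":0,"wz":0,"grip":3}]'
python3 -c "
from h import *
st()"
python3 -m creep '[{"tx":-1,"ty":0.3,"tz":0,"wx":0,"wy":0,"wz":0,"grip":3},{"tx":-2,"ty":0.7,"tz":0,"wx":0,"wy":0,"wz":0,"grip":3},{"tx":-2,"ty":0.7,"tz":0,"wx":0,"wy":0,"wz":0,"grip":3}]'
python3 -c "
from h import *
st()"
```

```text
time_s: 12.65
eef_pos: [570.3, -61.8, 123.7]
tool_rot: [-88.9, 89.9, -172.5]
force: [-2.4, -2.9, -0.4]
grip_width: 0.095
t 12.65 p [570.3 -61.8 123.7] jawyaw 6.4 tooly [ 0.994  0.111 -0.001] toolz [ 0.111 -0.994  0.   ] x [-0.001 -0.    -1.   ] F [-2.4 -2.9 -0.4] g 8.1 q [ -7.  28. 104.  -0.  48. -14.]
time_s: 12.95
eef_pos: [571.0, -61.6, 125.8]
tool_rot: [-88.4, 90.0, -172.1]
force: [-2.9, -2.8, -0.1]
grip_width: 0.098
t 12.95 p [571.  -61.6 125.8] jawyaw 6.4 tooly [ 0.994  0.111 -0.001] toolz [ 0.111 -0.994  0.   ] x [-0.001 -0.    -1.   ] F [-2.9 -2.8 -0.1] g 8.4 q [ -7.  28. 104.  -0.  48. -14.]
```

```bash
python3 -m creep '[{"tx":-2,"ty":0.7,"tz":0,"wx":0,"wy":0,"wz":0,"grip":3},{"tx":-4,"ty":1.3,"tz":0,"wx":0,"wy":0,"wz":0,"grip":3},{"tx":-4,"ty":1.3,"tz":0,"wx":0,"wy":0,"wz":0,"grip":3}]'
python3 -c "
from h import *
st();c=cam('wrist'); cv2.imwrite('pics/w16.png',c['img'])"
```

```text
time_s: 13.25
eef_pos: [572.6, -61.5, 130.0]
tool_rot: [-62.7, 90.0, -146.4]
force: [-3.0, -2.9, -2.4]
grip_width: 0.097
t 13.25 p [572.6 -61.5 130. ] jawyaw 6.4 tooly [ 0.994  0.111 -0.   ] toolz [ 0.111 -0.994  0.   ] x [-0. -0. -1.] F [-3.  -2.9 -2.4] g 8.3 q [ -7.  28. 104.  -0.  49. -14.]
```

View pics/w16.png

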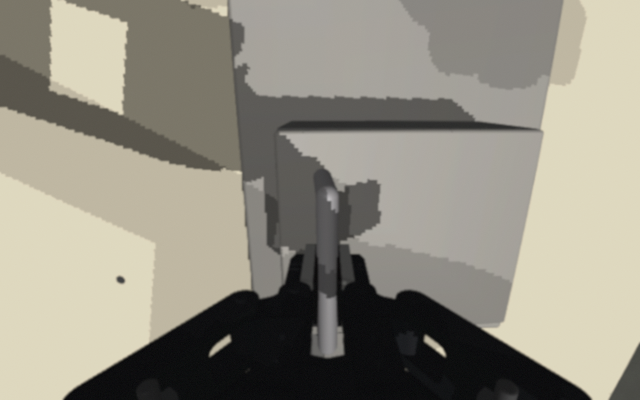

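The cover came up about 9 mm at the bar with only 2–3 N and the bar still in the pads. A caught cover would have stopped dead at 3 mm, so the catch is free and the plunger stays untouched. I'll compute the arc next.

```bash
python3 - <<'E'
import numpy as np
r=np.hypot(125,41);a=np.arctan2(41,125);t0=np.radians(4.2)
f=lambda t:(-r*np.cos(a+t),r*np.sin(a+t))
x0,z0=f(t0)
for d in (8,12,16,20,24,28,32,36,40,44,48,52,56,60,63):
    x,z=f(np.radians(d)); print(d,'tx',round(z0-z,1),'ty',round(x-x0,1))
E
```

```text
8 tx -8.0 ty 3.6
12 tx -16.0 ty 7.9
16 tx -23.8 ty 12.8
20 tx -31.2 ty 18.2
24 tx -38.3 ty 24.1
28 tx -44.8 ty 30.5
32 tx -51.0 ty 37.4
36 tx -56.6 ty 44.6
40 tx -61.7 ty 52.3
44 tx -66.3 ty 60.2
48 tx -70.3 ty 68.5
52 tx -73.7 ty 77.0
56 tx -76.5 ty 85.8
60 tx -78.7 ty 94.7
63 tx -79.9 ty 101.4
```

```bash
python3 -m creep '[{"tx":-4,"ty":1.8,"tz":0,"wx":0,"wy":0,"wz":0,"grip":3},{"tx":-8,"ty":3.6,"tz":0,"wx":0,"wy":0,"wz":0,"grip":3},{"tx":-12,"ty":5.7,"tz":0,"wx":0,"wy":0,"wz":0,"grip":3},{"tx":-16,"ty":7.9,"tz":0,"wx":0,"wy":0,"wz":0,"grip":3},{"tx":-20,"ty":10.3,"tz":0,"wx":0,"wy":0,"wz":0,"grip":3},{"tx":-23.8,"ty":12.8,"tz":0,"wx":0,"wy":0,"wz":0,"grip":3},{"tx":-27.5,"ty":15.4,"tz":0,"wx":0,"wy":0,"wz":0,"grip":3},{"tx":-31.2,"ty":18.2,"tz":0,"wx":0,"wy":0,"wz":0,"grip":3},{"tx":-38.3,"ty":24.1,"tz":0,"wx":0,"wy":0,"wz":0,"grip":3},{"tx":-44.8,"ty":30.5,"tz":0,"wx":0,"wy":0,"wz":0,"grip":3},{"tx":-44.8,"ty":30.5,"tz":0,"wx":0,"wy":0,"wz":0,"grip":3}]'
python3 - <<'E'
from h import *
st();c=cam('wrist'); cv2.imwrite('pics/w17.png',c['img']);c=cam('scene'); crop(c,200,100,450,300,3,'pics/s17.png',1.4)
E
```

```text
time_s: 14.4
eef_pos: [602.8, -58.0, 176.4]
tool_rot: [-88.1, 89.9, -171.7]
force: [-9.3, -3.1, 6.6]
grip_width: 0.095
t 14.4 p [602.8 -58.  176.4] jawyaw 6.4 tooly [ 0.994  0.111 -0.001] toolz [ 0.111 -0.994  0.   ] x [-0.001 -0.    -1.   ] F [-9.3 -3.1  6.6] g 8.2 q [ -7.  26.  98.  -0.  55. -13.]
```

View pics/s17.png

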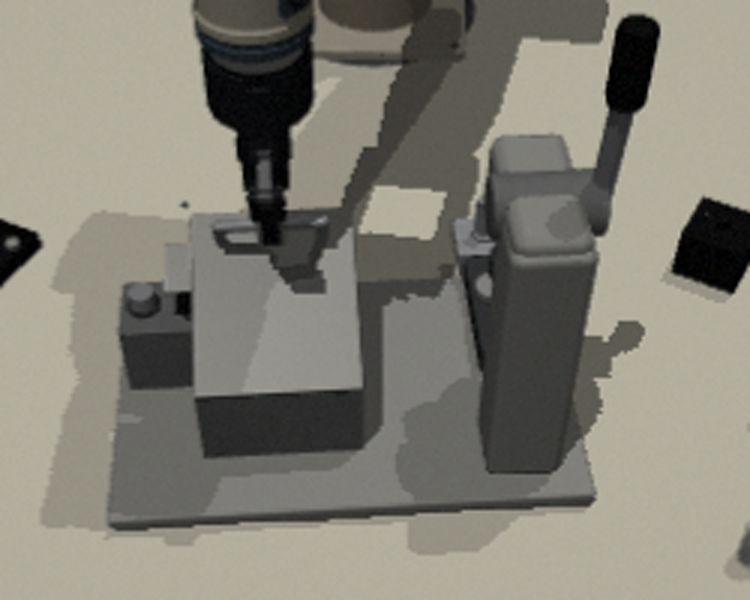

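View pics/w17.png

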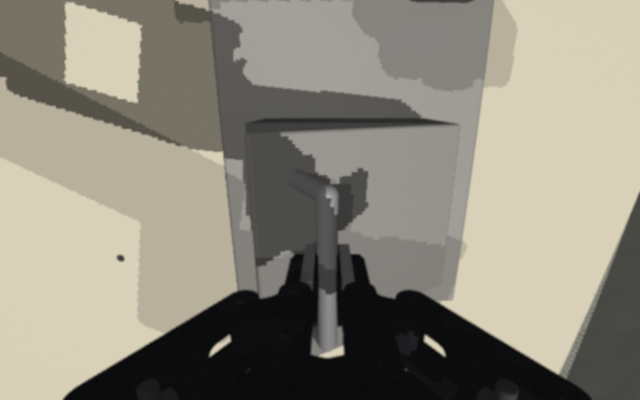

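The cover is at about 28° and following. The 11 N radial force means my arc is about 1 mm too tight, so I'll widen it slightly and continue to about 62°.

```bash
python3 -m creep '[{"tx":-4,"ty":2.5,"tz":0,"wx":0,"wy":0,"wz":0,"grip":3},{"tx":-7,"ty":6,"tz":0,"wx":0,"wy":0,"wz":0,"grip":3},{"tx":-10,"ty":9.6,"tz":0,"wx":0,"wy":0,"wz":0,"grip":3},{"tx":-12.7,"ty":13,"tz":0,"wx":0,"wy":0,"wz":0,"grip":3},{"tx":-15.3,"ty":17,"tz":0,"wx":0,"wy":0,"wz":0,"grip":3},{"tx":-17.8,"ty":20.8,"tz":0,"wx":0,"wy":0,"wz":0,"grip":3},{"tx":-20,"ty":24.7,"tz":0,"wx":0,"wy":0,"wz":0,"grip":3},{"tx":-22.4,"ty":28.7,"tz":0,"wx":0,"wy":0,"wz":0,"grip":3},{"tx":-24.5,"ty":32.8,"tz":0,"wx":0,"wy":0,"wz":0,"grip":3},{"tx":-26.4,"ty":37,"tz":0,"wx":0,"wy":0,"wz":0,"grip":3},{"tx":-26.4,"ty":37,"tz":0,"wx":0,"wy":0,"wz":0,"grip":3}]'
python3 - <<'E'
from h import *
st();c=cam('wrist'); cv2.imwrite('pics/w18.png',c['img'])
E
```

```text
time_s: 15.6
eef_pos: [641.2, -53.7, 203.4]
tool_rot: [86.1, 89.8, 2.4]
force: [-5.6, -1.6, 8.8]
grip_width: 0.1
t 15.6 p [641.2 -53.7 203.4] jawyaw 6.4 tooly [0.994 0.111 0.003] toolz [ 0.111 -0.994  0.   ] x [ 0.003  0.    -1.   ] F [-5.6 -1.6  8.8] g 8.5 q [ -6.  27.  92.   0.  60. -12.]
```

View pics/w18.png

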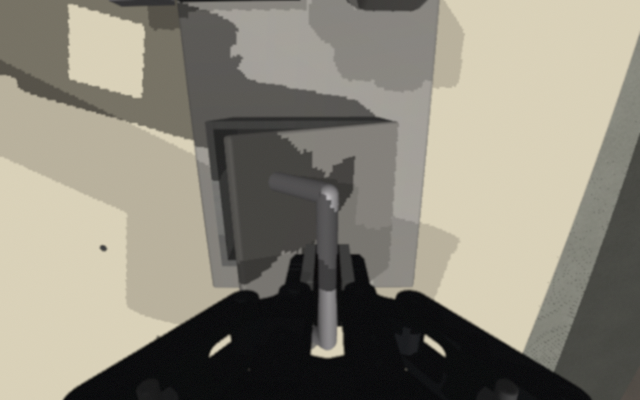

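```bash
python3 -m creep '[{"tx":-2.2,"ty":4.0,"tz":0,"wx":0,"wy":0,"wz":0,"grip":3},{"tx":-3.7,"ty":8.3,"tz":0,"wx":0,"wy":0,"wz":0,"grip":3},{"tx":-4.8,"ty":12.8,"tz":0,"wx":0,"wy":0,"wz":0,"grip":3},{"tx":-5.9,"ty":17.2,"tz":0,"wx":0,"wy":0,"wz":0,"grip":3},{"tx":-6.6,"ty":21.7,"tz":0,"wx":0,"wy":0,"wz":0,"grip":3},{"tx":-6.6,"ty":21.7,"tz":0,"wx":0,"wy":0,"wz":0,"grip":3},{"tx":-6.6,"ty":21.7,"tz":0,"wx":0,"wy":0,"wz":0,"grip":3}]'
python3 - <<'E'
from h import *
st();c=cam('wrist'); cv2.imwrite('pics/w19.png',c['img']);c=cam('scene'); crop(c,200,100,480,300,2.8,'pics/s19.png',1.4)
R,p,s=pose(); bz=p[2]+15.3; print('theta est', np.degrees(np.arcsin((bz-95)/131.6))-18.2)
E
```

```text
time_s: 16.35
eef_pos: [663.0, -51.3, 210.1]
tool_rot: [85.3, 89.8, 1.7]
force: [-4.6, -0.4, 9.7]
grip_width: 0.099
t 16.35 p [663.  -51.3 210.1] jawyaw 6.4 tooly [0.994 0.111 0.004] toolz [ 0.111 -0.994  0.   ] x [ 0.004  0.    -1.   ] F [-4.6 -0.4  9.7] g 8.5 q [ -5.  29.  89.   0.  62. -12.]
theta est 63.904273646069484
```

View pics/w19.png

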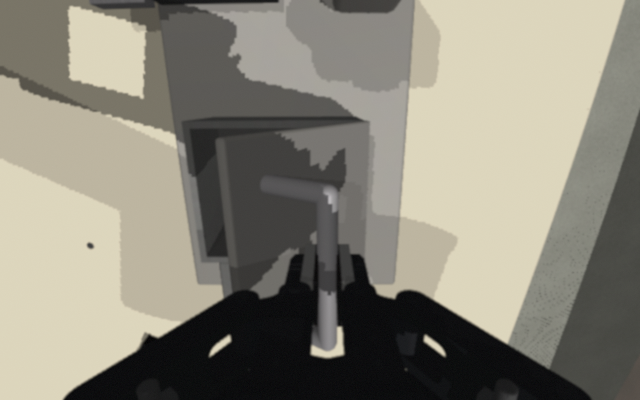

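View pics/s19.png

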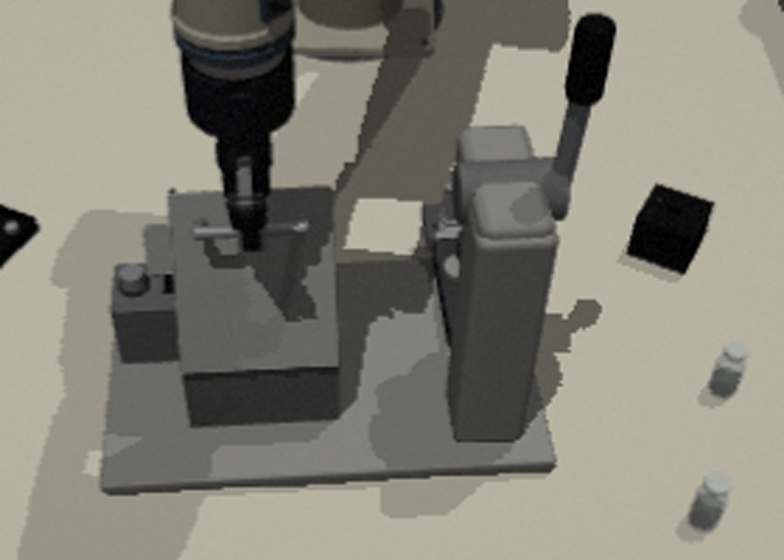

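```bash
python3 -m creep '[{"tx":-1,"ty":2,"tz":0,"wx":0,"wy":0,"wz":0,"grip":3},{"tx":-1.2,"ty":3,"tz":0,"wx":0,"wy":0,"wz":0,"grip":3},{"tx":-1.2,"ty":3,"tz":0,"wx":0,"wy":0,"wz":0,"grip":3},{"tx":-1.2,"ty":3,"tz":0,"wx":0,"wy":0,"wz":0,"grip":3},{"tx":-1.2,"ty":3,"tz":0,"wx":0,"wy":0,"wz":0,"grip":3}]'
python3 - <<'E'
from h import *
st();w=cam('wrist')
S=cam('scene');crop(S,240,140,400,250,5,'pics/s20.png',1.4)
T=cam('top');crop(T,160,120,460,270,2.6,'pics/t20.png',1.6)
# front edge of plate: bar-frame candidates for theta, compare w/ images
th=np.radians(6.4); ex=np.array([np.cos(th),np.sin(th),0])
R,p,s=pose(); bar=p+[0,0,15.3]
for d in (50,55,60,65):
    t=np.radians(d); n=np.array([np.sin(t),np.cos(t)]); u=np.array([-np.cos(t),np.sin(t)])
    e=25*u-35*n; E=bar+ex*e[0]+np.array([0,0,e[1]]); print(d,np.round(e,1),'wrist px',np.round(proj(w,[E+40*np.array([-np.sin(th),np.cos(th),0])]),1))
print('F',s['force'])
E
```

```text
time_s: 16.95
eef_pos: [665.5, -51.0, 210.7]
tool_rot: [87.5, 89.9, 3.8]
force: [-4.4, -1.3, 7.8]
grip_width: 0.1
t 16.95 p [665.5 -51.  210.7] jawyaw 6.4 tooly [0.994 0.111 0.003] toolz [ 0.111 -0.994  0.   ] x [ 0.003  0.    -1.   ] F [-4.4 -1.3  7.8] g 8.5 q [ -5.  29.  89.   0.  62. -12.]
50 [-42.9  -3.3] wrist px [[229.1 191.8]]
55 [-43.    0.4] wrist px [[226.2 194.2]]
60 [-42.8   4.2] wrist px [[223.9 196.8]]
65 [-42.3   7.9] wrist px [[222.3 199.4]]
F [-5.19084282 -0.82161471  7.08150232]
```

View pics/s20.png

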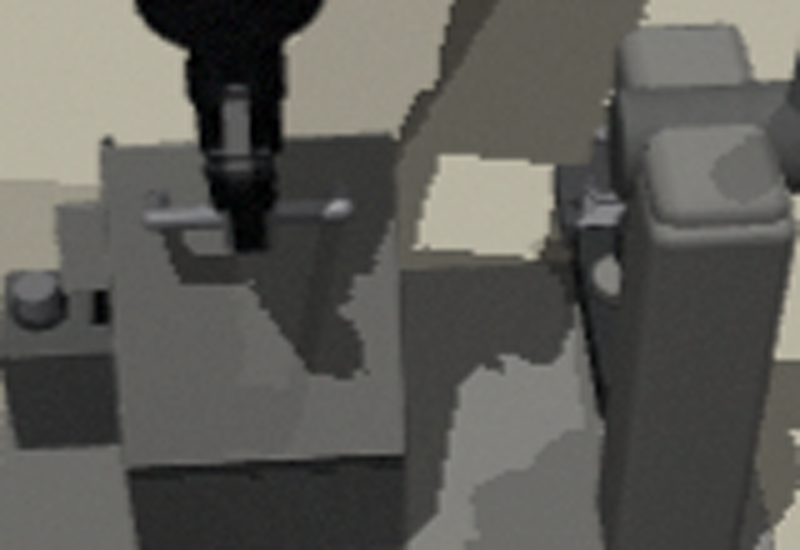

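View pics/t20.png

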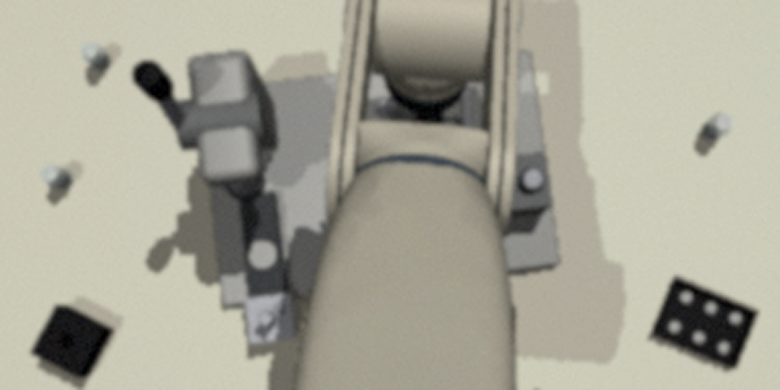

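The cover is held at about 60°, the pin stands in the lug, and the tray and vials are where they started. Handing in.

```bash
python3 -c "
from h import *
st(); print(manip.finish_job())"
```

```text
t 17.1 p [665.5 -51.  210.7] jawyaw 6.4 tooly [0.994 0.111 0.003] toolz [ 0.111 -0.994  0.   ] x [ 0.003  0.    -1.   ] F [-5.2 -0.8  7.1] g 8.4 q [ -5.  29.  89.   0.  62. -12.]
the job is handed in; nothing more can be done
None
```

I handed the job in at 17.1 s with the pin in the lug and the cover held open by its bar at about 60°; no verdict was reported.

- **Pin:** I lowered it through the eyelet until the collar stopped on the lug. That took 18 N at a TCP height of 60 mm, as expected, and I then let go. A later picture shows it standing upright in the lug.
- **Catch:** I tugged the cover by its bar before going near the plunger. It rose about 9 mm with only 2–3 N of load, so the catch had not caught and I left the plunger alone.
- **Cover angle:** My two estimates disagreed a little: 64° from the bar's height and 58° from its forward travel. I then moved it about 3 mm further. The cover's edge in the last wrist picture suggests about 60° or a little more. All are well past 45° and short of the stop.
- **Grip:** The bar was still between the pads at the end, at an opening of about 8.4 mm. The bar pushes back on the fingers with 7–9 N because my arc was slightly too tight. I eased it a little but did not remove it.
- **Bystanders:** The tray and the three vials show no change in the last overview picture.

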